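# Load the soap box and hold the cleaning caddy up off the ledge

## Robot

A 6-joint arm with a two-finger parallel gripper is mounted at the origin on the work surface. World frame = base frame: x ahead of the robot, y to its left, z up, the work surface at z = 0. Lengths are in m, angles in rad, forces in N, time in s.
With the tool pointing down it reaches from about 0.375 to 0.9 m from the base axis. Payload 3.1 kg.
Tool frame: the origin (TCP) lies at the very end of the fingers, on their centre line; the grasp point (between the pads) lies 19 mm behind it; x points along the fingers, y is the direction in which the jaws open and shut, and the axes are right-handed (so a half turn about x gives the same grasp; the last joint's range is limited). The gripper opens to 85 mm and grips with 20 to 120 N. Pads are 22 mm wide; open, the fingers measure 114 mm over their backs; the gripper's body (76 mm by 85 mm) begins 54 mm behind the grasp point. The pads swing forward as they close: fully open they stand 13 mm farther back than shut.
Start: joints at [-1.359, 0.527, 1.433, -0, 1.181, -0.178], TCP at [0.238, -0.578, 0.231] pointing down, gripper open.
Joint ranges: [-3.08, 3.08], [-0.75, 2.2], [0.22, 2.44], [-1.43, 4.57], [0, 2.65], [-2.85, 2.85]. Speed limits (rad/s): [2.79, 2.79, 3.14, 3.14, 3.14, 3.14].

## Interface

Orientations are given as a unit quaternion [x, y, z, w].
In Python, from station import sense, snapshot, camera_model, sign_off gives the robot as it stands.
- The arm moves only by the tool step_arm, never from a script. Its argument "increments" is one flat list of numbers, 5 for each row, row after row: the shift along the tool's x, y, z in units of 60 mm (1.0 is 60 mm), then the turn about the tool's x in units of 5 degrees (1.0 is 5 degrees), then the closure, from 0 (fully open) to 1 (shut). A call has exactly 5 rows; each row is the pose to reach, as a shift and turn from the pose measured when the call began, along the tool's axes at that moment; what a row does not reach only later rows make up. A row lasts 1/8 s, in which the tool goes at most 62.5 mm and 10.7 degrees, less where a joint would pass 70% of its speed; a pose out of reach is approached as far as the arm can. A call with a gripper value outside its range is refused whole. The fingers move at their own pace and stop on an object; "grip_force" is the grip in N (left out, the last holds). Time passes only in rows, so rows that repeat a pose let the fingers close, or fill a call up. It gives the time, the measured TCP pose, the force and the opening at its end, in the units of the state.
- sense(): the state, without advancing time (a new reading comes with each control period).
- snapshot(name): name is "scene" or "top" or "wrist"; returns the picture (480x640x3 uint8, blue, green, red); there is no depth.
- camera_model(name): a dict with "vertical_fov" (degrees; the focal length in pixels is half the picture's height over the tangent of half this angle, whatever the lens; pixels are square), "cx", "cy" (the principal point, pixels), "R" (3x3) and "t" (3): a world point X has camera coordinates R X + t. Camera axes: x right, y down, z forward; pixel columns grow to the right and rows downward; lengths in m; the calibration is good to about 2 mm. The wrist camera is an equidistant fisheye: a pixel r from the principal point sees the ray r / f radians off the axis. A picture is of the moment at which its call begins: read the wrist's pose just before it. camera_model takes no time and is no camera call; for the wrist camera it gives the pose at the moment of the call.
- sign_off(): hands the job in, once; it reports no verdict.
The state is a dict: "t": time; "q": joint angles; "qd": joint speeds; "tau": joint torques, N m; "tcp_pos": TCP position; "tool_rot": TCP orientation; "force": force on the tool from outside, world axes, zero at the start; "ft_torque": the same for the moment, N m; "finger_gap": opening from 0.0 (shut) to 1.0 (fully open).
Only numpy, scipy, OpenCV 4.12 (cv2) and the standard library are available. Lean on these libraries where they do the work, as an engineer would, in place of code of your own. Each camera call takes 0.05 s, during which the arm holds its last target. There are 200 camera calls.

## Task

I want to wipe the ledge under the cleaning caddy: set the closed soap box down flat in the caddy's empty half (do not drop it in), let go of it, and then lift the caddy by its handle about 10 cm clear of the ledge. Finish while still holding it there, level and still, with the soap box and the tub riding upright in their halves. Never tip the caddy on the way, and leave the other things on the ledge where they stand.

Things in the scene. Friction and masses are not known exactly. Their poses are not given: they have to be found in the camera images.
- caddy: Loose grey plastic cleaning caddy on the ledge, any yaw: open tray 300 (x) x 140 (y) x 70 high, walls and floor 4 thick, 0.4 kg. A 6 thick, 70 high partition at x = 0 makes two halves, each 144 x 132 inside; over it two posts (16 square, at y = -56 and 56) carry a straight grip bar. Origin: centre of the underside; z up. The tub stands in the +x half; the -x half is empty.
- caddy_grip (a point): Centre of the caddy's grip bar, 149 above the caddy's underside. The bar runs along the caddy's y, 128 long, 18 thick (along the caddy's x), 22 tall, top 160 above the underside. Between the posts (96 apart) the space below the bar is open, 68 down to the partition's top edge.
- caddy_free (a point): Centre of the floor of the caddy's empty half, on the floor's top face (75 from the partition towards the caddy's -x, 4 above its underside). Axes as the caddy's.
- soap_box: Closed white plastic soap box with soap inside, lid held by a steel spring clip over one short end; loose on the ledge at the left. 110 long (its x; 113 over the clip at the +x end) x 64 wide (its y) x 40 high, rigid, about 0.2 kg. Origin: centre of the underside; z up. Sides are straight: lid part (23 to 40 up) 64 wide, lower shell 60 wide.
- tub: White plastic tub of scouring paste with a ridged screw lid, 78 across x 82 high, about 0.25 kg (0.18 to 0.33), standing loose in the caddy's +x half. Origin: centre of the underside.
- mug: Bystander: steel mug with a handle, 80 across x 82 high, on the ledge at the far left. Origin: centre of the underside.
- trivet: Bystander: round black silicone trivet, 170 across x 8 thick, flat on the ledge at the left, beyond the soap box. Origin: centre of the underside.
- jar: Bystander: glass jar with a steel twist cap, 76 across x 105 high, on the right. Origin: centre of the underside.
- spoon: Bystander: wooden spoon 270 long lying on the far right. Origin: under its middle.
- scrub_brush: Bystander: wooden scrubbing brush 155 x 55 x 40 high, bristles down, beyond the caddy. Origin: centre of the underside.
- plug: Bystander: black rubber sink plug with a small wire ring on top, 46 across x 18 high (30 over the ring), nearer the robot than the soap box. Origin: centre of the underside.
- bowl: Bystander: white enamel bowl 150 across x 55 high, beyond the caddy to the right. Origin: centre of the underside.
There are look-alikes about, which are no part of the job. Leave any orange or turquoise look-alike of the soap_box alone.

How it is judged:
On the way, in this order (a step that is already met when the one before it is completed fails the run):
1. the soap box lies flat and released in the empty half, the caddy still standing on the ledge (x of soap_box in the frame of caddy between -0.118 and -0.03 m and y of soap_box in the frame of caddy between -0.037 and 0.037 m and z of soap_box in the frame of caddy below 0.01 m and angle between soap_box's own z axis and vertical below 0.1 rad and contact force between the fingers and soap_box below 0.05 N and linear speed of soap_box below 0.05 m/s and height (world z) of caddy below 0.008 m and angle between caddy's own z axis and vertical below 0.06 rad), for 0.2 s.
2. the loaded caddy is lifted clear of the ledge, level, by its handle (height (world z) of caddy above 0.07 m and angle between caddy's own z axis and vertical below 0.1 rad and distance between the grasp point and caddy_grip below 0.065 m and contact force between the fingers and caddy above 1 N), for 0.2 s.
At the end, for the whole second after the job is handed in: The caddy is held by its grip bar alone, its underside 70 to 170 mm above the ledge, tilted under 0.1 rad and still (under 0.03 m/s, 0.15 rad/s); the soap box lies flat on the floor of the half that was empty, not touched by the fingers; the tub stands upright in the other half (all of step 2 and height (world z) of caddy below 0.17 m and linear speed of caddy below 0.03 m/s and angular speed of caddy below 0.15 rad/s and contact force between caddy and mug below 0.1 N and contact force between caddy and jar below 0.1 N and contact force between caddy and scrub_brush below 0.1 N and contact force between caddy and bowl below 0.1 N and x of soap_box in the frame of caddy between -0.118 and -0.03 m and y of soap_box in the frame of caddy between -0.037 and 0.037 m and z of each of soap_box, tub in the frame of caddy below 0.012 m and angle between each of soap_box, tub's own z axis and vertical below 0.15 rad and contact force between the fingers and soap_box below 0.05 N and x of tub in the frame of caddy between 0.03 and 0.118 m and y of tub in the frame of caddy between -0.037 and 0.037 m); the arm keeps its last pose, push and grip.
It fails at once if the caddy is tipped by more than 0.25 rad (angle between caddy's own z axis and vertical above 0.25 rad).
It fails at once if the tub is tipped over (angle between tub's own z axis and vertical above 0.4 rad).
It fails at once if the soap box is dropped or flung (faster than 0.5 m/s out of the fingers while the caddy stands) (contact force between the fingers and soap_box below 0.05 N and linear speed of soap_box above 0.5 m/s and height (world z) of caddy below 0.02 m).
It fails at once if a bystander is moved by more than 30 mm or tipped over (distance of any of mug, trivet, jar, spoon, scrub_brush, bowl, plug from where it was at the start of the episode above 0.03 m or angle between any of mug, jar's own z axis and vertical above 0.3 rad).
It also fails if it takes over 54 s, if anything falls off the work surface, if the arm or the gripper's body presses on something with over 40 N, if the wrist force passes 120 N, or if a joint passes its speed limit or range.

## Working session

There is one attempt and no reset: what is moved stays moved. The work goes in short steps, Python scripts to look and compute and a tool call to move; the robot and the scene stay as the last step left them, time stands still between calls to the robot, and variables do not carry over. Pictures are saved under pics/ and viewed, about 8 in all and at most 12, crops included, and the job is handed in when it is done.

Besides the shell and the picture viewer there is one more tool, called after ">>>" as name(argument=value, ...), one argument or row to a line, values as JSON. step_arm: Moves the arm, as the interface text tells. Its arguments: {"type":"object","properties":{"increments":{"type":"array","items":{"type":"number"}},"grip_force":{"type":"number"}},"required":["increments"]}

```bash
mkdir -p pics; python3 - <<'E'
from station import *
import cv2
print(sense())
for n in ["top","scene"]:
    cv2.imwrite(f"pics/{n}0.png",snapshot(n)); print(n,camera_model(n))
E
```

```text
{'t': 0.0, 'q': array([-1.35846477e+00,  5.28437653e-01,  1.43391160e+00,  7.95993870e-06,
        1.18141763e+00, -1.78483761e-01]), 'qd': array([-9.53268711e-04,  3.27269204e-04, -9.28780204e-05,  4.32391378e-04,
       -1.57207781e-03, -1.33819181e-04]), 'tau': array([ 5.43609040e-04, -4.42347372e+01, -1.78020698e+01, -2.61038222e-04,
        8.30325647e-03, -7.35824244e-06]), 'tcp_pos': array([ 0.23797247, -0.57713838,  0.2303482 ]), 'tool_rot': array([-0.69363894, -0.13806392,  0.69365975, -0.13652664]), 'force': array([ 0.29996892,  0.95360781, -0.37907883]), 'ft_torque': array([-0.02488868, -0.02537975, -0.05394483]), 'finger_gap': 1.0001626080740318}
top {'vertical_fov': 50.99341116635858, 'cx': 314.84923100851006, 'cy': 239.80613181116811, 'R': array([[-0.00257256, -0.99997867, -0.00600311],
       [-0.99258108,  0.00328316, -0.1215402 ],
       [ 0.12155732,  0.00564591, -0.99256836]]), 't': array([0.08124126, 0.52070041, 1.41568354])}
scene {'vertical_fov': 46.481186691368784, 'cx': 315.4116297667153, 'cy': 234.03782614177217, 'R': array([[-5.57128720e-01,  8.30426123e-01,  2.08503990e-04],
       [ 6.73873206e-01,  4.52244852e-01, -5.84268343e-01],
       [-4.85285989e-01, -3.25372169e-01, -8.11560509e-01]]), 't': array([ 0.21585996, -0.32470989,  1.85826089])}
```

View pics/top0.png

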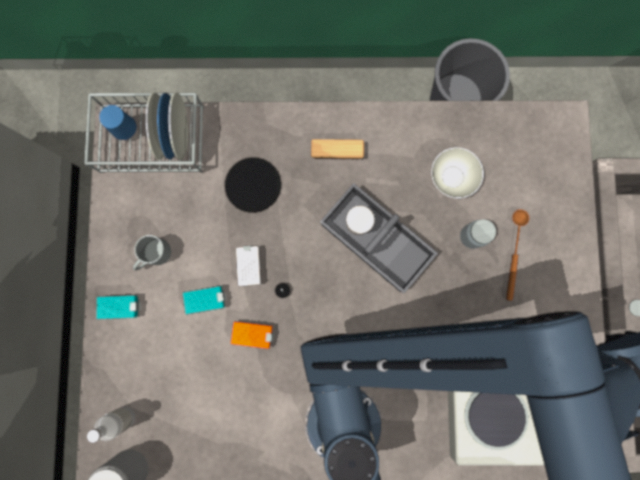

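View pics/scene0.png

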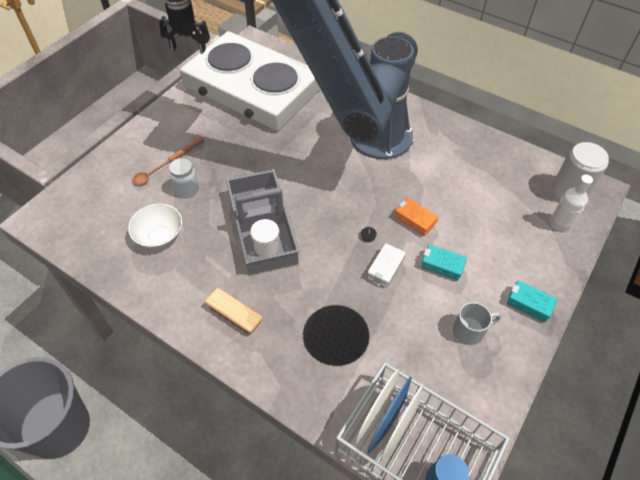

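Candidates for the soap box in the top view are white (248,266), turquoise (204,300) and (117,307), and orange (252,335). White matches the description. The caddy is at about (381,238), with the tub at (360,220) and the empty half towards (405,260). I'll check both in an enlarged crop.

```bash
python3 - <<'E'
import cv2,numpy as np
a=cv2.imread("pics/top0.png")
c=cv2.resize(a[240:300,225:275],None,fx=8,fy=8,interpolation=cv2.INTER_CUBIC)   # 400x480
d=cv2.resize(a[180:300,315:445],None,fx=3,fy=4,interpolation=cv2.INTER_CUBIC)   # 390x480
cv2.imwrite("pics/crop1.png",np.hstack([c,d]))
E
```

```text
(no output)
```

View pics/crop1.png

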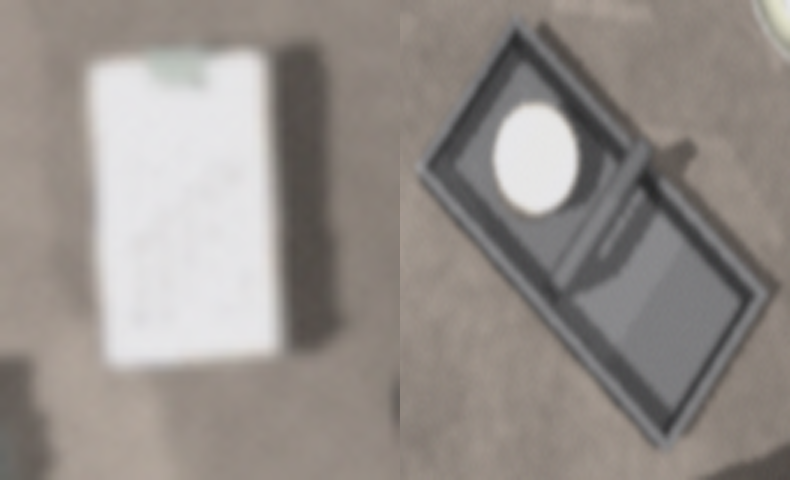

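```bash
cat > h.py <<'E'
import numpy as np, cv2
from scipy.spatial.transform import Rotation as R
def ray(m,p,fish=False,H=480):
    f=H/2/np.tan(np.radians(m["vertical_fov"])/2)
    x,y=(p[0]-m["cx"]),(p[1]-m["cy"])
    if fish:
        r=np.hypot(x,y); th=r/f; s=np.sin(th)/max(r,1e-9); d=np.array([x*s,y*s,np.cos(th)])
    else: d=np.array([x/f,y/f,1])
    Rm=np.array(m["R"]); return -Rm.T@np.array(m["t"]), Rm.T@d
def plane(m,p,z,fish=False):
    o,d=ray(m,p,fish); return o+d*(z-o[2])/d[2]
def inc(s,target,yaw_y=None):
    """target TCP world -> units in tool axes; yaw_y = desired world heading of tool y (deg, mod 180)"""
    r=R.from_quat(s["tool_rot"]); v=r.inv().apply(np.array(target)-s["tcp_pos"])/0.06
    out=list(np.round(v,2)); ax=r.as_matrix()
    hy=np.degrees(np.arctan2(ax[1,1],ax[0,1]))
    if yaw_y is not None:
        d=(yaw_y-hy+90)%180-90; sgn=1 if ax[2,0]>0 else -1
        out.append(round(sgn*d/5,2))
    return out,round(hy,1),"toolx",ax[:,0].round(3)
E
python3 - <<'E'
from h import *
from station import *
m=camera_model("top")
B=[(90,65),(268,50),(283,352),(108,365)]
b=np.array([plane(m,(225+x/8-.44,240+y/8-.44),.04) for x,y in B]);print(b.round(4),b.mean(0))
print([np.linalg.norm(b[i]-b[i-1]).round(4) for i in range(4)])
u=b[0]+b[1]-b[2]-b[3];print("box yaw",np.degrees(np.arctan2(u[1],u[0])))
C=[(518,20),(422,168),(663,442),(772,290)]
c=np.array([plane(m,((x-400)/3+315-.33,y/4+180-.38),.07) for x,y in C]);print(c.round(4),c.mean(0))
print([np.linalg.norm(c[i]-c[i-1]).round(4) for i in range(4)])
u=c[0]+c[1]-c[2]-c[3];yaw=np.arctan2(u[1],u[0]);print("caddy yaw",np.degrees(yaw))
print("free",c.mean(0)[:2]-.075*np.array([np.cos(yaw),np.sin(yaw)]))
t=plane(m,((537-400)/3+315,158/4+180),.086);print("tub",t, "in caddy", R.from_euler('z',-yaw).apply(t-c.mean(0)))
g=[plane(m,((x-400)/3+315,y/4+180),.16) for x,y in [(643,148),(565,288)]];print("bar",g)
print("plug",plane(m,(283,290),.02)); s=sense()
bc=b.mean(0);
h=u=b[0]+b[1]-b[2]-b[3]; byaw=np.degrees(np.arctan2(h[1],h[0]))
print(inc(s,[bc[0],bc[1],.2],byaw+90), s["q"][5])
E
```

```text
[[0.498  0.3056 0.04  ]
 [0.5032 0.242  0.04  ]
 [0.3956 0.2355 0.04  ]
 [0.3912 0.2975 0.04  ]] [0.4470112  0.27016476 0.04      ]
[np.float64(0.1071), np.float64(0.0638), np.float64(0.1078), np.float64(0.0621)]
box yaw 3.911047762015273
[[ 0.6737 -0.032   0.07  ]
 [ 0.5678  0.0592  0.07  ]
 [ 0.3754 -0.162   0.07  ]
 [ 0.4806 -0.2657  0.07  ]] [ 0.5243403  -0.10009409  0.07      ]
[np.float64(0.3031), np.float64(0.1398), np.float64(0.2931), np.float64(0.1477)]
caddy yaw 49.71750690009706
free [ 0.47584854 -0.15730903]
tub [ 0.57079226 -0.04815458  0.086     ] in caddy [ 0.06965671 -0.00185478  0.016     ]
bar [array([ 0.5650407 , -0.13480577,  0.16      ]), array([ 0.47270972, -0.06493478,  0.16      ])]
plug [0.37773772 0.17145939 0.02      ]
([np.float64(0.53), np.float64(-11.73), np.float64(-8.6), np.float64(3.7)], np.float64(-67.6), 'toolx', array([-0.   ,  0.002, -1.   ])) -0.17855293717785642
```

>>> step_arm(
  increments=[-0.3,-4.6,-7.5,0,0,-0.3,-4.6,-7.5,0,0,-0.3,-4.6,-7.5,0,0,-0.3,-4.6,-7.5,0,0,-0.3,-4.6,-7.5,0,0],
  grip_force=40,
)

```text
t: 0.72
tcp_pos: [0.4226, -0.3235, 0.2416]
tool_rot: [-0.694, -0.138, 0.694, -0.136]
force: [1.0, -0.4, -0.4]
finger_gap: 1.002
```

>>> step_arm(
  increments=[0,-2.3,-3.2,0,0,0,-2.3,-3.2,0,0,0,-2.3,-3.2,0,0,0,-9.0,-4.1,2,0,0,-9.0,-4.1,3.7,0],
)

```text
t: 1.35
tcp_pos: [0.499, -0.0408, 0.2418]
tool_rot: [-0.706, -0.023, 0.707, -0.021]
force: [1.0, 0.4, -0.6]
finger_gap: 0.997
```

```bash
python3 - <<'E'
from h import *
from station import *
s=sense();print(s["tcp_pos"],s["q"].round(2));print(inc(s,[.447,.27,.2],93.9))
E
```

```text
[ 0.49900927 -0.04083636  0.24178756] [-0.31  0.35  1.73  0.    1.07  1.2 ]
([np.float64(0.71), np.float64(-5.22), np.float64(0.54), np.float64(-0.06)], np.float64(-86.4), 'toolx', array([-0.001,  0.003, -1.   ]))
```

>>> step_arm(
  increments=[0,-5.2,0.5,0,0,0,-5.2,0.5,0,0,0.7,-5.2,0.5,0,0,0.7,-5.2,0.5,0,0,0.7,-5.2,0.5,0,0],
)

```text
t: 1.98
tcp_pos: [0.4501, 0.2633, 0.2018]
tool_rot: [-0.706, -0.023, 0.707, -0.021]
force: [0.4, -0.6, 0.2]
finger_gap: 1.0
```

>>> step_arm(
  increments=[0,-0.05,0,0,0,0,-0.05,0,0,0,0,-0.05,0,0,0,0,-0.05,0,0,0,0,-0.05,0,0,0],
)

```text
t: 2.6
tcp_pos: [0.4504, 0.2653, 0.2021]
tool_rot: [-0.707, -0.022, 0.707, -0.02]
force: [0.5, 0.5, 0.7]
finger_gap: 1.002
```

```bash
python3 - <<'E'
from h import *
from station import *
s=sense();print(s["tcp_pos"],s["qd"].round(2));print(inc(s,[.447,.27,.2],93.9))
m=camera_model("wrist"); im=snapshot("wrist"); cv2.imwrite("pics/w1.png",im)
f=240/np.tan(np.radians(m["vertical_fov"])/2)
for P in [(.447,.27,.04),(s["tcp_pos"])]:
    c=np.array(m["R"])@P+m["t"]; r=np.hypot(c[0],c[1]); th=np.arctan2(r,c[2]); print(m["cx"]+f*th*c[0]/r,m["cy"]+f*th*c[1]/r)
import json; json.dump({k:np.array(v).tolist() for k,v in m.items()},open("m1.json","w"))
E
```

```text
[0.45038038 0.26532211 0.20208122] [ 0.01  0.    0.    0.   -0.   -0.  ]
([np.float64(0.03), np.float64(-0.08), np.float64(0.05), np.float64(-0.08)], np.float64(-86.5), 'toolx', array([-0.001,  0.003, -1.   ]))
316.68091935635755 221.62171672810422
320.79074391814913 308.1647010934784
```

View pics/w1.png

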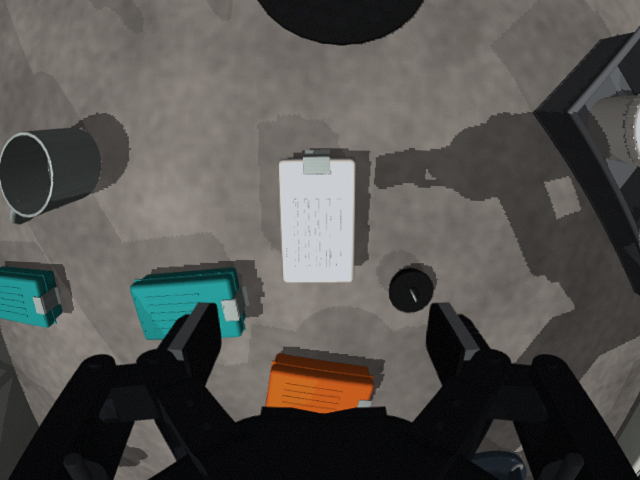

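The white box's lid corners in the wrist view are (280,160), (354,158), (353,282) and (284,281), with the clip at (316,163) and the plug at (411,290).

```bash
python3 - <<'E'
from h import *
from station import *
import json
m=json.load(open("m1.json")); s=sense()
b=np.array([plane(m,p,.04,True) for p in [(280,160),(354,158),(353.5,282),(284,281.5)]]);print(b.round(4),b.mean(0))
print([np.linalg.norm(b[i]-b[i-1]).round(4) for i in range(4)])
u=b[0]+b[1]-b[2]-b[3];y=np.degrees(np.arctan2(u[1],u[0]));print(y, "plug",plane(m,(411,290),.015,True))
c=b.mean(0);print(inc(s,[c[0],c[1],.008],y+90))
E
```

```text
[[0.4975 0.3031 0.04  ]
 [0.5027 0.2426 0.04  ]
 [0.3935 0.234  0.04  ]
 [0.39   0.2962 0.04  ]] [0.44592031 0.26898551 0.04      ]
[np.float64(0.1077), np.float64(0.0607), np.float64(0.1096), np.float64(0.0623)]
4.090727344861179 plug [0.37678575 0.17274266 0.015     ]
([np.float64(3.23), np.float64(-0.05), np.float64(0.07), np.float64(-0.12)], np.float64(-86.5), 'toolx', array([-0.001,  0.003, -1.   ]))
```

>>> step_arm(
  increments=[0.8,-0.05,0.07,-0.1,0,1.6,-0.05,0.07,-0.1,0,2.3,-0.05,0.07,-0.1,0,2.9,-0.05,0.07,-0.1,0,3.2,-0.05,0.07,-0.1,0],
)

```text
t: 3.28
tcp_pos: [0.4452, 0.2681, 0.0081]
tool_rot: [-0.706, -0.025, 0.708, -0.024]
force: [0.5, 0.2, 0.2]
finger_gap: 1.001
```

>>> step_arm(
  increments=[0,0,0,0,0,0,0,0,0,0.3,0,0,0,0,0.6,0,0,0,0,0.6,0,0,0,0,0.6],
)

```text
t: 3.9
tcp_pos: [0.446, 0.2684, 0.0092]
tool_rot: [-0.706, -0.025, 0.707, -0.023]
force: [0.4, -0.1, 6.2]
finger_gap: 0.743
```

>>> step_arm(
  increments=[0,0,0,0,0.6,-0.2,0,0,0,0.6,-0.7,0,0,0,0.6,-1.4,0,0,0,0.6,-2.2,0,0,0,0.6],
)

```text
t: 4.53
tcp_pos: [0.4452, 0.2677, 0.1423]
tool_rot: [-0.706, -0.025, 0.708, -0.024]
force: [0.3, 0.3, -1.7]
finger_gap: 0.742
```

>>> step_arm(
  increments=[-0.7,0,0,0,0.6,-1.4,0,0,0,0.6,-1.8,0,0,0,0.6,-1.8,0,0,0,0.6,-1.8,0,0,0,0.6],
)

```text
t: 5.15
tcp_pos: [0.4443, 0.2671, 0.2492]
tool_rot: [-0.705, -0.025, 0.709, -0.024]
force: [0.3, 0.3, -3.0]
finger_gap: 0.743
```

```bash
python3 - <<'E'
from h import *
from station import *
s=sense();print(s["tcp_pos"],s["force"].round(2),s["ft_torque"].round(2),s["finger_gap"])
y=50.; u=np.array([np.cos(np.radians(y)),np.sin(np.radians(y))])
p=np.array([.524,-.100])-.077*u; print(p,inc(s,[p[0],p[1],.24],y))
snapshot("wrist"); cv2.imwrite("pics/w2.png",snapshot("wrist"))
E
```

```text
[0.44430467 0.26710166 0.24922817] [ 0.32  0.31 -3.02] [-0.05  0.02  0.04] 0.7430563377005707
[ 0.47450535 -0.15898542] ([np.float64(0.14), np.float64(7.12), np.float64(-0.01), np.float64(8.79)], np.float64(-86.0), 'toolx', array([-0.006,  0.001, -1.   ]))
```

View pics/w2.png

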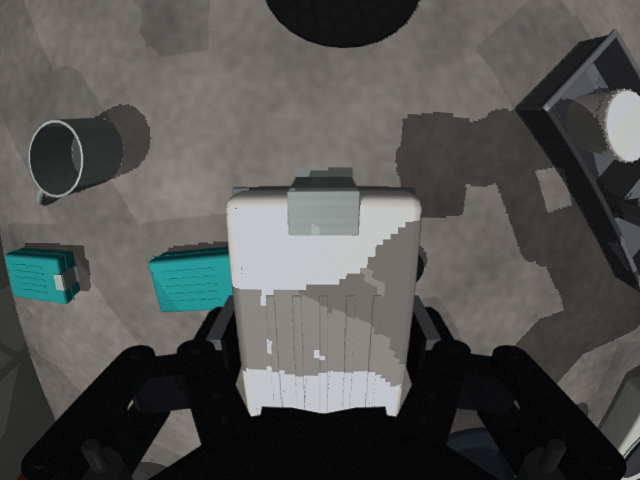

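>>> step_arm(
  increments=[0,0.8,0,1.0,0.6,0,1.7,0,2.5,0.6,0,2.6,0,4.0,0.6,0,3.5,0,5.5,0.6,0,4.4,0,7,0.6],
)

```text
t: 5.88
tcp_pos: [0.4619, 0.0022, 0.2472]
tool_rot: [-0.678, 0.191, 0.684, 0.19]
force: [1.4, 0.1, -2.0]
finger_gap: 0.74
```

```bash
python3 - <<'E'
from h import *
from station import *
s=sense();print(s["tcp_pos"],s["force"].round(2),s["q"].round(2))
y=50.;p=[.4745,-.159]; print(inc(s,[p[0],p[1],.23],y))
E
```

```text
[0.46185245 0.00216334 0.24718283] [ 1.35  0.06 -2.04] [-0.24  0.29  1.8  -0.    1.06  1.88]
([np.float64(0.28), np.float64(2.18), np.float64(-1.58), np.float64(1.74)], np.float64(-121.3), 'toolx', array([-0.009,  0.001, -1.   ]))
```

>>> step_arm(
  increments=[0,0.9,-0.6,1,0.6,0,1.6,-1.2,1.7,0.6,0,2.2,-1.6,1.7,0.6,0,2.2,-1.6,1.7,0.6,0,2.2,-1.6,1.7,0.6],
)

```text
t: 6.5
tcp_pos: [0.4744, -0.1598, 0.2456]
tool_rot: [-0.66, 0.241, 0.669, 0.241]
force: [0.8, 0.1, -2.3]
finger_gap: 0.736
```

```bash
python3 - <<'E'
from h import *
from station import *
import json
s=sense();print(s["tcp_pos"],s["qd"].round(2))
y=50.;p=[.4745,-.159]; print(inc(s,[p[0],p[1],.23],y))
m=camera_model("wrist"); im=snapshot("wrist"); cv2.imwrite("pics/w3.png",im)
json.dump({k:np.array(v).tolist() for k,v in m.items()},open("m3.json","w"))
E
```

```text
[ 0.4743539  -0.15982917  0.24558357] [ 0.03 -0.01  0.01 -0.   -0.   -0.  ]
([np.float64(0.26), np.float64(-0.01), np.float64(0.0), np.float64(0.03)], np.float64(-129.8), 'toolx', array([-0.012,  0.004, -1.   ]))
```

View pics/w3.png

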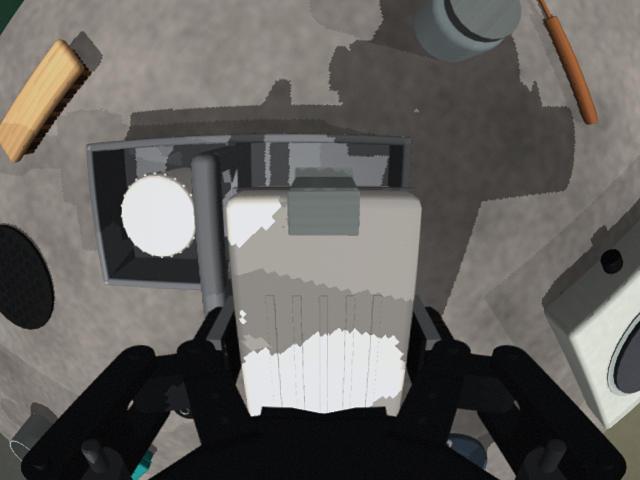

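The caddy is seen under the box. Its outer rim corners are at (88,146), (411,137) and (106,285), the bar's far top end is at (206,155), and the tub at (159,215).

```bash
python3 - <<'E'
from h import *
from station import *
import json
m=json.load(open("m3.json")); s=sense()
P=[plane(m,p,.07,True) for p in [(88,145),(411,136),(106,286)]];print(np.round(P,4))
A,Bc,D=P; print("len",np.linalg.norm(A-Bc),np.linalg.norm(A-D))
y1=np.degrees(np.arctan2(*(A-Bc)[1::-1])); w=D-A; print("yaw",y1,np.degrees(np.arctan2(w[1],w[0]))-90)
# robust: centre from the long edge midpoint + 70 mm
for y in (y1,50):
    u=np.array([np.cos(np.radians(y)),np.sin(np.radians(y))]); v=np.array([-u[1],u[0]])
    c=(A+Bc)[:2]/2+.07*v; print(y,"centre",c)
    d=s["tcp_pos"][:2]-c; print("tcp in caddy",d@u,d@v)
g=plane(m,(206,156),.16,True); d=g[:2]-c;print("bar end in caddy",d@u,d@v)
E
```

```text
[[ 0.6748 -0.0324  0.07  ]
 [ 0.4779 -0.2635  0.07  ]
 [ 0.5631  0.0652  0.07  ]]
len 0.3036755669712608 0.14833401085953954
yaw 49.56654945842788 48.85213975384033
49.56654945842788 centre [ 0.52306874 -0.10256137]
tcp in caddy -0.07469855381143072 0.00019799672197885816
50 centre [ 0.52272681 -0.10296574]
tcp in caddy -0.07416536372896758 0.0007610875287264544
bar end in caddy -0.002240193732469765 -0.05897779617306839
```

>>> step_arm(
  increments=[0.5,0.02,0,0,0.6,1.1,0.02,-0.01,0,0.6,1.7,0.02,-0.02,0,0.6,2.3,0.02,-0.03,0,0.6,2.6,0.02,-0.03,0,0.6],
)

```text
t: 7.18
tcp_pos: [0.4723, -0.1586, 0.088]
tool_rot: [-0.66, 0.24, 0.671, 0.24]
force: [-0.7, 0.1, -2.1]
finger_gap: 0.739
```

```bash
python3 - <<'E'
from h import *
from station import *
s=sense();print(s["tcp_pos"],s["force"].round(2))
y=np.radians(49.5);c=np.array([.523,-.1025]);u=np.array([np.cos(y),np.sin(y)]);v=np.array([-u[1],u[0]]);d=s["tcp_pos"][:2]-c;print(d@u,d@v)
p=c-.077*u;print(inc(s,[*p,.0145],49.5))
E
```

```text
[ 0.47227052 -0.15859057  0.08804675] [-0.66  0.06 -2.09]
-0.07559776204748803 0.002147089622557927
([np.float64(1.23), np.float64(0.02), np.float64(-0.05), np.float64(0.17)], np.float64(-129.6), 'toolx', array([-0.015,  0.005, -1.   ]))
```

>>> step_arm(
  increments=[0.3,0.02,-0.03,0.1,0.6,0.6,0.02,-0.05,0.1,0.6,0.85,0.02,-0.05,0.1,0.6,1.05,0.02,-0.05,0.1,0.6,1.15,0.02,-0.05,0.1,0.6],
)

```text
t: 7.8
tcp_pos: [0.4727, -0.1605, 0.0184]
tool_rot: [-0.659, 0.242, 0.67, 0.242]
force: [0.2, 0.5, -2.1]
finger_gap: 0.738
```

>>> step_arm(
  increments=[0.02,0,0,0,0.6,0.04,0,0,0,0.6,0.06,0,0,0,0.6,0.08,0,0,0,0.6,0.08,0,0,0,0.6],
)

```text
t: 8.43
tcp_pos: [0.4728, -0.1607, 0.0139]
tool_rot: [-0.659, 0.242, 0.67, 0.242]
force: [-0.8, 0.9, 0.4]
finger_gap: 0.741
```

>>> step_arm(
  increments=[0.01,0,0,0,0.6,0.02,0,0,0,0.6,0.02,0,0,0,0.6,0.02,0,0,0,0.2,0.02,0,0,0,0.08],
)

```text
t: 9.05
tcp_pos: [0.4735, -0.1605, 0.0127]
tool_rot: [-0.659, 0.242, 0.669, 0.243]
force: [3.2, 3.6, 0.5]
finger_gap: 0.92
```

>>> step_arm(
  increments=[0,0,0,0,0.08,0,0,0,0,0.08,0,0,0,0,0.08,0,0,0,0,0.08,0,0,0,0,0.08],
)

```text
t: 9.68
tcp_pos: [0.4736, -0.1604, 0.0127]
tool_rot: [-0.659, 0.242, 0.669, 0.243]
force: [2.2, 3.6, 1.7]
finger_gap: 0.922
```

>>> step_arm(
  increments=[0,0,0,0,0.14,0,0,0,0,0.14,0,0,0,0,0.14,0,0,0,0,0.14,0,0,0,0,0.14],
)

```text
t: 10.3
tcp_pos: [0.4735, -0.1605, 0.0127]
tool_rot: [-0.659, 0.242, 0.669, 0.243]
force: [-0.6, -0.8, -0.9]
finger_gap: 0.859
```

```bash
python3 - <<'E'
from h import *
from station import *
s=sense();print(s["tcp_pos"],s["force"].round(2),s["ft_torque"].round(2))
a=snapshot("scene")[150:300,200:330]; b=snapshot("wrist")
cv2.imwrite("pics/p4.png",np.hstack([cv2.resize(a,(400,462),interpolation=cv2.INTER_CUBIC),cv2.resize(b[:, 120:520],(385,462))]))
E
```

```text
[ 0.47349825 -0.16047769  0.01266216] [-0.55 -0.75 -0.88] [ 0.01  0.   -0.03]
```

View pics/p4.png

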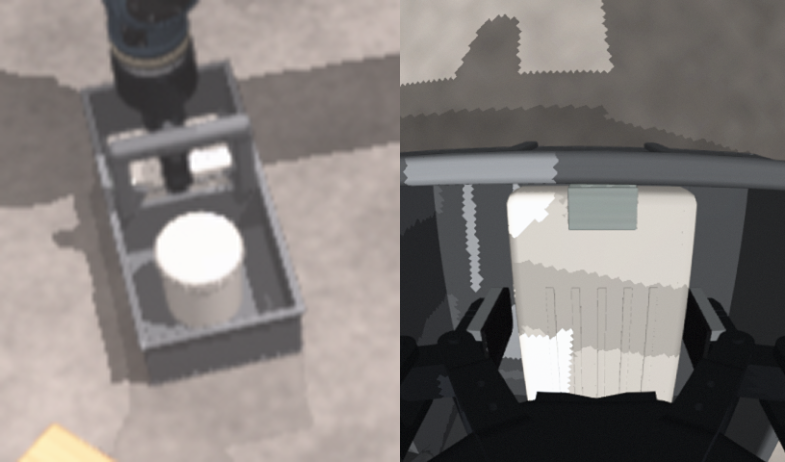

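The box lies in the empty half with both fingers clear of it, and the wrist force is near zero. I'm retracting straight up.

>>> step_arm(
  increments=[-0.3,0,0,0,0.14,-0.7,0,0,0,0.14,-1.2,0,0,0,0.14,-1.8,0,0,0,0.14,-2.4,0,0,0,0.14],
)

```text
t: 11.02
tcp_pos: [0.4751, -0.161, 0.1576]
tool_rot: [-0.659, 0.242, 0.669, 0.243]
force: [-0.0, -0.1, 0.1]
finger_gap: 0.86
```

>>> step_arm(
  increments=[-0.7,0,0,0,0.14,-1.3,0,0,0,0.14,-1.3,0,0,0,0.1,-1.3,0,0,0,0,-1.3,0,0,0,0],
)

```text
t: 11.65
tcp_pos: [0.4752, -0.1609, 0.2342]
tool_rot: [-0.658, 0.242, 0.671, 0.243]
force: [-0.1, 0.2, -0.4]
finger_gap: 0.999
```

```bash
python3 - <<'E'
from h import *
from station import *
import json
s=sense();print(s["tcp_pos"],s["force"].round(2))
m=camera_model("wrist"); im=snapshot("wrist"); cv2.imwrite("pics/w5.png",im)
json.dump({k:np.array(v).tolist() for k,v in m.items()},open("m5.json","w"))
print(inc(s,[.523,-.1025,.2],49.5))
E
```

```text
[ 0.47519454 -0.1609342   0.2342375 ] [-0.07  0.16 -0.35]
([np.float64(0.56), np.float64(-1.26), np.float64(0.01), np.float64(0.07)], np.float64(-130.1), 'toolx', array([-0.017,  0.007, -1.   ]))
```

View pics/w5.png

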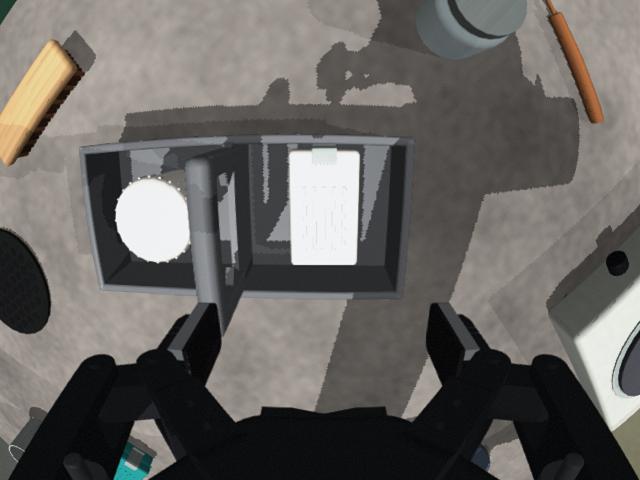

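The box is flat in the empty half, with lid corners at (289,151), (358,151), (357,265) and (293,264). The rim corners are at (80,147), (413,138), (402,298) and (100,290), and the bar's top runs from (202,157) to about (211,305).

```bash
python3 - <<'E'
from h import *
from station import *
import json
m=json.load(open("m5.json")); s=sense()
P=np.array([plane(m,p,.07,True) for p in [(80,147),(413,138),(402,298),(100,290)]]);c=P.mean(0)
print([np.linalg.norm(P[i]-P[i-1]).round(4) for i in range(4)])
u=P[0]+P[3]-P[1]-P[2];y=np.degrees(np.arctan2(u[1],u[0]));print("caddy",c,y)
rot=R.from_euler('z',-y,degrees=True)
b=np.array([plane(m,p,.044,True) for p in [(289,151),(358,151),(357,265),(293,264)]]);print("box in caddy",rot.apply(b.mean(0)-c), "tub", rot.apply(plane(m,(153,219),.086,True)-c))
g=np.array([plane(m,p,.16,True) for p in [(202,157),(211,300)]]);print("bar pts in caddy",rot.apply(g-c).round(4))
print("tcp->grip",inc(s,[c[0],c[1],.2],y),inc(s,[c[0],c[1],.13],y))
E
```

```text
[np.float64(0.1474), np.float64(0.3043), np.float64(0.1462), np.float64(0.3067)]
caddy [ 0.52106442 -0.09929666  0.07      ] 49.255283718418944
box in caddy [-0.07970993 -0.00407605 -0.026     ] tub [ 0.06870739 -0.00636122  0.016     ]
bar pts in caddy [[-0.005  -0.0644  0.09  ]
 [-0.0031  0.0302  0.09  ]]
tcp->grip ([np.float64(0.57), np.float64(-1.28), np.float64(0.07), np.float64(0.12)], np.float64(-130.1), 'toolx', array([-0.016,  0.007, -1.   ])) ([np.float64(1.73), np.float64(-1.29), np.float64(0.05), np.float64(0.12)], np.float64(-130.1), 'toolx', array([-0.016,  0.007, -1.   ]))
```

>>> step_arm(
  increments=[0,-0.7,0.03,0.1,0,0,-1.25,0.06,0.1,0,0,-1.25,0.06,0.1,0,0.3,-1.25,0.06,0.1,0,0.6,-1.25,0.06,0.1,0],
)

```text
t: 12.32
tcp_pos: [0.5196, -0.1016, 0.1969]
tool_rot: [-0.656, 0.245, 0.67, 0.246]
force: [0.3, -0.3, -0.6]
finger_gap: 1.004
```

>>> step_arm(
  increments=[0.4,0,0,0,0,0.8,0,0,0,0,1.1,0,0,0,0,1.1,0,0,0,0,1.1,0,0,0,0],
)

```text
t: 12.95
tcp_pos: [0.5184, -0.1016, 0.1312]
tool_rot: [-0.656, 0.246, 0.67, 0.246]
force: [-0.7, -0.4, -0.3]
finger_gap: 1.002
```

```bash
python3 - <<'E'
from h import *
from station import *
s=sense();print(s["tcp_pos"],s["force"].round(2)); print(inc(s,[.5205,-.1000,.13],49.3))
cv2.imwrite("pics/w6.png",snapshot("wrist"))
E
```

```text
[ 0.51843068 -0.1016423   0.13121357] [-0.72 -0.36 -0.26]
([np.float64(0.02), np.float64(-0.04), np.float64(-0.01), np.float64(0.01)], np.float64(-130.7), 'toolx', array([-0.018,  0.007, -1.   ]))
```

View pics/w6.png

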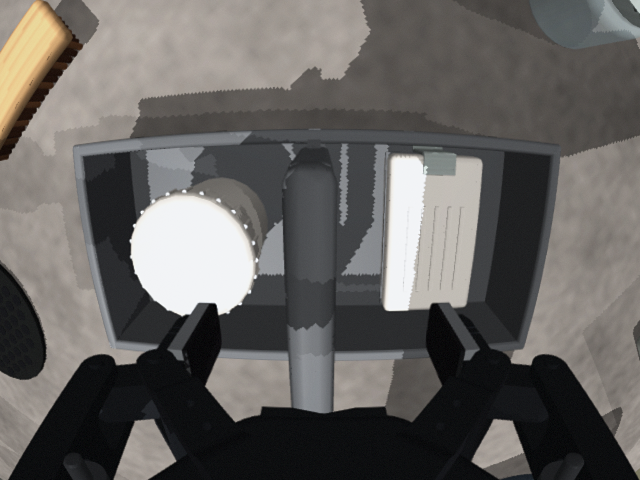

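The bar at column 311 sits about 12 px left of the jaw middle (323). I'll shift 4 mm and close.

>>> step_arm(
  increments=[0,-0.06,0,0,0,0,-0.06,0,0,0.3,0,-0.06,0,0,0.5,0,-0.06,0,0,0.65,0,-0.06,0,0,0.7],
  grip_force=80,
)

```text
t: 13.62
tcp_pos: [0.521, -0.0989, 0.1315]
tool_rot: [-0.657, 0.245, 0.669, 0.246]
force: [-1.5, -0.3, -1.1]
finger_gap: 0.3
```

>>> step_arm(
  increments=[0,0,0,0,0.75,0,0,0,0,0.8,0,0,0,0,0.9,0,0,0,0,0.95,0,0,0,0,0.95],
)

```text
t: 14.25
tcp_pos: [0.5213, -0.0987, 0.1318]
tool_rot: [-0.657, 0.245, 0.669, 0.246]
force: [1.4, 3.6, 4.1]
finger_gap: 0.195
```

>>> step_arm(
  increments=[0,0,0,0,0.95,-0.05,0,0,0,0.95,-0.12,0,0,0,0.95,-0.2,0,0,0,0.95,-0.3,0,0,0,0.95],
)

```text
t: 14.88
tcp_pos: [0.5212, -0.0988, 0.1497]
tool_rot: [-0.656, 0.245, 0.67, 0.246]
force: [-0.3, -0.3, -9.3]
finger_gap: 0.195
```

```bash
python3 - <<'E'
from h import *
from station import *
s=sense();print(s["tcp_pos"],s["force"].round(2),s["ft_torque"].round(2),s["finger_gap"])
E
```

```text
[ 0.52119149 -0.09876665  0.14968072] [-0.26 -0.3  -9.27] [-0.08  0.03 -0.03] 0.19535902634763513
```

>>> step_arm(
  increments=[-0.12,0,0,0,0.95,-0.27,0,0,0,0.95,-0.42,0,0,0,0.95,-0.57,0,0,0,0.95,-0.7,0,0,0,0.95],
)

```text
t: 15.5
tcp_pos: [0.522, -0.0991, 0.1924]
tool_rot: [-0.657, 0.245, 0.669, 0.246]
force: [0.8, -0.0, -8.4]
finger_gap: 0.194
```

>>> step_arm(
  increments=[-0.12,0,0,0,0.95,-0.27,0,0,0,0.95,-0.42,0,0,0,0.95,-0.57,0,0,0,0.95,-0.65,0,0,0,0.95],
)

```text
t: 16.12
tcp_pos: [0.5229, -0.0995, 0.2322]
tool_rot: [-0.657, 0.245, 0.669, 0.246]
force: [-0.5, -0.3, -8.6]
finger_gap: 0.195
```

>>> step_arm(
  increments=[-0.03,0,0,0,0.95,-0.05,0,0,0,0.95,-0.05,0,0,0,0.95,-0.05,0,0,0,0.95,-0.05,0,0,0,0.95],
)

```text
t: 16.75
tcp_pos: [0.5229, -0.0995, 0.235]
tool_rot: [-0.657, 0.245, 0.669, 0.246]
force: [0.0, 0.6, -8.7]
finger_gap: 0.195
```

```bash
python3 - <<'E'
from h import *
from station import *
s=sense();print(s["tcp_pos"],s["force"].round(2),s["ft_torque"].round(2),s["finger_gap"],s["qd"].round(3))
print(inc(s,[.52,-.1,.235],49.3))
a=snapshot("scene")[130:310,190:330]; b=snapshot("wrist")
cv2.imwrite("pics/p7.png",np.hstack([cv2.resize(a,(373,480),interpolation=cv2.INTER_CUBIC),b[:,50:470]]))
E
```

```text
[ 0.52285181 -0.09946866  0.23496392] [ 0.01  0.58 -8.66] [-0.02  0.    0.02] 0.19535286818260003 [-0.    -0.003 -0.001 -0.001  0.002  0.001]
([np.float64(0.0), np.float64(0.04), np.float64(0.03), np.float64(0.0)], np.float64(-130.7), 'toolx', array([-0.016,  0.007, -1.   ]))
```

View pics/p7.png

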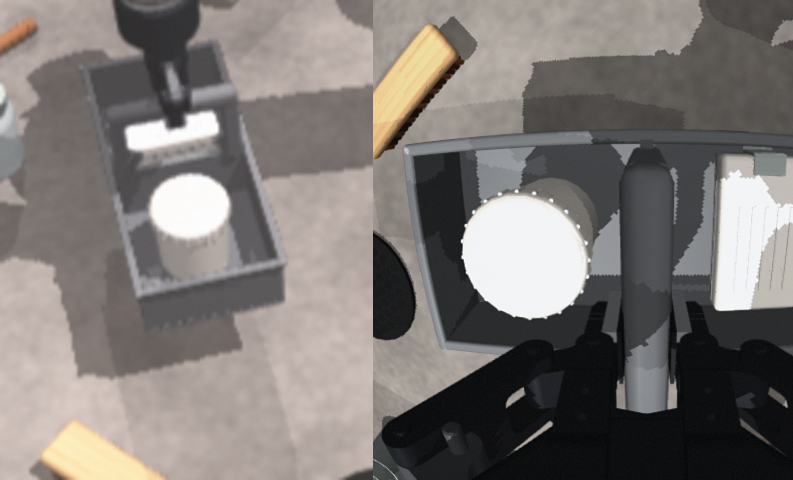

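The caddy hangs level about 10 cm up. The tub (left panel, 190,225) stands upright, the box (170,135) lies flat, and the fingers hold only the bar. The arm is still, so I'm handing in.

```bash
python3 -c "
from station import *
print(sign_off()); s=sense(); print(s['tcp_pos'],s['force'],s['finger_gap'])"
```

```text
the job is handed in; nothing more can be done
None
the job is handed in; nothing more can be done
```

I set the white soap box down flat in the caddy's empty half, released it, and lifted the caddy by its grip bar. I handed the job in at about 17 s with the caddy still held; no verdict was reported.

- **Height:** the tool rose 103 mm from the bar grasp, to z = 0.235 m.
- **Holding:** the load read about 8.7 N and held steady, the wrist moment was near zero, and the jaws closed on the bar at about 17 mm.
- **Level and still:** the tool was about 1° off vertical and the joint speeds were near zero. The last picture showed the caddy level, the tub upright, the box flat and the fingers on the bar only.
- **Positions in the caddy, measured before the lift:** the box was at about x = -80 mm, y = -4 mm and the tub at about x = 69 mm, y = -6 mm, both within limits.

**Checks that disagreed:**
- When I opened the jaws inside the caddy, a side force of about 4 N appeared. A finger's back was probably touching the end wall, and it may have pushed the caddy 2–4 mm. It went away when I closed the jaws slightly.
- My rim measurements came out 2–7 mm too large, so I centred the grasp by the bar instead.
- I did not measure the bystanders again; the moves stayed clear of them and the later pictures showed no sign of any being moved.

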